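# Lock the nut grinder's lid and pulse it

### The job

Close the nut grinder and give it a pulse: take its lid off the lazy Susan, set the two lugs into the slots of the grinder's collar, press down against the spring, turn a quarter turn clockwise (seen from above), without forcing it, and let the lid rise so that it locks. Only when it is locked, press the red pulse button on the grinder all the way down and let go. Do not tip over or knock off the jars, the maamoul mould or the dessert plate on the lazy Susan.

Things in the scene. Friction and masses are not known exactly. Their poses are not given: they have to be found in the camera images.
- lid: Round black plastic lid, 88 mm in diameter, cap 22 mm high, about 140 g (varies), with a grip bar on top and two lugs at the foot. Origin: centre of its underside; z up its axis; x along the bar. Half a turn about z looks and works the same. Starts right way up on the lazy Susan's tray, bar in any direction.
- grip (a point): Point in the lid's light grey grip bar, on the axis, 43 mm over the underside. The bar stands upright across the cap: 74 mm long (lid's x), 15 mm thick (lid's y), 22 to 56 mm over the underside, a white line along its top. Fingers that close here across the 15 mm clear the cap by 2 mm or more if they reach no more than 19 mm lower.
- lug_a (a point): Tip of one of the lid's two light grey bayonet lugs, on the lid's +x; the other is opposite on -x, so both lie on the line of the bar. Each reaches 53 mm from the axis, is 14 mm wide and takes up the lowest 5 mm of the lid.
- grinder: Nut grinder, fixed: black base 215 x 136 mm, 68 mm high, on it a steel tower with the open bowl and a light grey bayonet collar on top. Origin: on the table under the collar's axis, z up, -x to the front with the pulse button. The base reaches from 140 mm before the axis to 75 mm behind it. Locked, the lid's bar lies along this x line (either way round).
- collar (a point): Centre of the collar's mouth, level with its top, 140 mm over the table; collar 128 mm in diameter. In the slots the lid first rests on a white sprung ring, underside 5 mm below this point. Pressed 8 mm deeper (about 8 N; bottoms at 11 mm, 10 N) the lugs are under the lip and the lid can turn. Lugs wrongly lying on the collar: underside level with it.
- slot_a (a point): Mouth of one lug slot, dark inside, blue dot beside it: 51 mm from the collar's axis, level with the collar's top, 20 mm wide. Seen from above it lies 86 degrees anticlockwise of the grinder's +x. The lug goes in with about 3 mm to spare on either side, 2 mm at its end.
- slot_b (a point): Mouth of the other slot, opposite the first, alike; either lug fits either slot. Turned before it is pressed deep enough, the lid jams on the side of the slots.
- lock_mark (a point): Red dot on the collar's top, 60 mm from its axis on the grinder's -x (front); another opposite. Pressed down in the slots, the lid turns clockwise (from above) by 86 degrees until bar and lugs point at the red dots; a stop follows 8 degrees on. Let go there, the spring lifts the lugs into pockets that lock it: underside 8 mm below the collar's top.
- pulse_top (a point): Centre of the top of the red round pulse button, 30 mm in diameter, on the base 108 mm in front of the collar's axis. Pressed straight down, it springs back.
- pulse (a joint): Travel of the pulse button in m: 0 up, 0.006 fully down (about 5 N).
- susan: Round bamboo lazy Susan, tray 400 mm in diameter, top 30 mm above the table; it can turn, stiffly, about its centre. Origin: on the table under its centre. The lid stands on it about 100 mm from its centre, nearer the robot.
- jar0: Small glass jar with twist cap, 56 mm in diameter, 80 mm high, loose on the tray; to be left standing. Origin: centre of the underside.
- jar1: Another such jar; to be left standing.
- jar2: Another such jar; to be left standing.
- mould: Red plastic maamoul mould with spring plunger, 66 mm in diameter, 118 mm high, standing loose on the tray; to be left standing. Origin: centre of the underside.
- plate: Dessert plate with a blue pattern, 150 mm in diameter, 13 mm high, loose on the tray; to be left lying. Origin: centre of the underside.
Not all that is in view belongs to the job. Several things have the shape of the lid; the one meant has the colours described above.

How it is judged:
On the way, in this order (a step that is already met when the one before it is completed fails the run):
1. the lid is locked on the grinder's collar: turned home and risen into the pockets (angle between the x axis of lid and the x axis of grinder, either way round below 0.2 rad and z of lid in the frame of grinder between 0.1295 and 0.1345 m and horizontal distance between lid and grinder below 0.005 m and angle between lid's own z axis and vertical below 0.06 rad), for 0.2 s.
2. the pulse button is pressed down (all of step 1 and value of joint pulse above 0.0042 m), for 0.1 s.
At the end, for the whole second after the job is handed in: Lid locked and at rest: bar within 11 degrees of the grinder's x line, underside 129.5 to 134.5 mm over the table, within 5 mm of the collar's axis, level within 3.4 degrees. The pulse button was pressed 4.2 mm or more after locking and is up again (under 2 mm) (all of step 1 and value of joint pulse below 0.002 m and linear speed of lid below 0.02 m/s and angular speed of lid below 0.1 rad/s); the robot touches nothing.
It fails at once if the lid is forced: it and the grinder press on each other with more than 80 N (contact force between lid and grinder above 80 N).
It fails at once if the pulse button is pressed while the lid is not locked (value of joint pulse above 0.003 m and not (angle between the x axis of lid and the x axis of grinder, either way round below 0.2 rad and z of lid in the frame of grinder between 0.1295 and 0.1345 m and horizontal distance between lid and grinder below 0.005 m and angle between lid's own z axis and vertical below 0.06 rad)).
It fails at once if a jar, the mould or the plate is tipped by more than 23 degrees or knocked off the lazy Susan (angle between any of jar0, jar1, jar2, mould, plate's own z axis and vertical above 0.4 rad or height (world z) of any of jar0, jar1, jar2, mould, plate below 0.02 m).
It also fails if it takes over 58 s, if anything falls off the work surface, if the arm or the gripper's body presses on something with over 40 N, if the wrist force passes 120 N, or if a joint passes its speed limit or range.

### The arm

A 6-joint arm with a two-finger parallel gripper is mounted at the origin on the work surface. World frame = base frame: x ahead of the robot, y to its left, z up, the work surface at z = 0. Lengths are in m, angles in rad, forces in N, time in s.
With the tool pointing down it reaches from about 0.375 to 0.9 m from the base axis. Payload 3.1 kg.
Tool frame: the origin (TCP) lies at the very end of the fingers, on their centre line; the grasp point (between the pads) lies 19 mm behind it (grip_depth is the distance from the TCP to the grasp point, in m); z points along the fingers, y is the line along which they close (so a half turn about z gives the same grasp; the last joint's range is limited). The gripper opens to 85 mm and grips with 20 to 120 N. Pads are 22 mm wide; open, the fingers measure 114 mm over their backs; the gripper's body (76 mm by 85 mm) begins 54 mm behind the grasp point. The pads swing forward as they close: fully open they stand 13 mm farther back than shut.
Start: joints at [0.947, 0.527, 1.433, -0, 1.181, -0.178], TCP at [0.269, 0.564, 0.194] pointing down, gripper open.
Joint ranges: [-3.08, 3.08], [-0.75, 2.2], [0.22, 2.44], [-1.43, 4.57], [0, 2.65], [-2.85, 2.85]. Speed limits (rad/s): [2.79, 2.79, 3.14, 3.14, 3.14, 3.14].

### API

Orientations are given as a unit quaternion [x, y, z, w].
In Python, from station import * gives the robot as it stands.
- The arm moves only by the tool apply_moves, never from a script. Its argument "plan" is a list of rows, each a list of 7 numbers: the shift along the tool's x, y, z in m, then the turn, a rotation vector about the tool's x, y, z in rad, then the gripper command: -1 is fully open, 1 is shut, values between are in proportion. In form: [[dx, dy, dz, wx, wy, wz, jaw], ...]. A call has 1 to 8 rows; each row shifts and turns the commanded pose from where the row before left it, along the tool's axes as they then stand; what a row does not reach is not made up. A row lasts 1/8 s, in which the tool goes at most 62.5 mm and 10.7 degrees, less where a joint would pass 70% of its speed; a pose out of reach is approached as far as the arm can. A call is refused whole if a number of a shift passes 0.0625 or a number of a turn 0.188, either way. A call with a gripper value outside its range is refused whole. The fingers move at their own pace and stop on an object; "force" is the grip in N (left out, the last holds). Time passes only in rows, so rows that do not move let the fingers close. It gives the time, the measured TCP pose, the force, the opening and the grip force at its end, in the units of the state.
- sense(): the state, without advancing time (a new reading comes with each control period).
- snapshot(name): name is "scene" or "top" or "wrist"; returns the picture (420x560x3 uint8, red, green, blue); there is no depth.
- calibration(name): a dict with "camera_matrix" (3x3 intrinsics, pixels), "k1" (the pictures are not rectified: a ray, as slopes to the right and down, at radius r is drawn at 1 + k1 r^2 times it, then the intrinsics apply), "R" (3x3) and "t" (3): a world point X has camera coordinates R X + t; the wrist camera has in their place "mount" (4x4, takes a point from camera to tool coordinates, whose origin is the TCP and whose axes are the flange's). Camera axes: x right, y down, z forward; pixel columns grow to the right and rows downward; lengths in m; the calibration is good to about 2 mm. A picture is of the moment at which its call begins: read the wrist's pose just before it. calibration takes no time and is no camera call.
- sign_off(): hands the job in; it is judged then, once.
The state is a dict: "t": time; "q": joint angles; "qd": joint speeds; "tau": joint torques, N m; "tcp_pos": TCP position; "tool_rot": TCP orientation; "force": force on the tool from outside, world axes, zero at the start; "ft_torque": the same for the moment, N m; "finger_gap": opening from 0.0 (shut) to 1.0 (fully open); "gripper_force": force on a finger pad.
Only numpy, scipy, OpenCV 4.12 (cv2) and the standard library are available. Lean on these libraries where they do the work, as an engineer would, in place of code of your own. Each camera call takes 0.05 s, during which the arm holds its last target. There are 200 camera calls.

## Working session

There is one attempt and no reset: what is moved stays moved. The work goes in short steps, Python scripts to look and compute and a tool call to move; the robot and the scene stay as the last step left them, time stands still between calls to the robot, and variables do not carry over. Pictures are saved under pics/ and viewed, at most 10 in all, crops included, and the job is handed in when it is done.

Besides the shell and the picture viewer there is one more tool, called after ">>>" as name(argument=value, ...) on one line, values as JSON. apply_moves: Moves the arm, as the interface text tells. Its arguments: {"type":"object","properties":{"plan":{"type":"array"},"force":{"type":"number"}},"required":["plan"]}

```bash
mkdir -p pics; ls
python3 - <<'E'
from station import *
import cv2,numpy as np
for n in ("scene","top"):
    im=snapshot(n); cv2.imwrite(f"pics/{n}0.png",im[:,:,::-1])
    c=calibration(n); print(n,np.round(c["camera_matrix"],1).tolist(),c["k1"],np.round(c["R"],3).tolist(),np.round(c["t"],3).tolist())
c=calibration("wrist");print(c)
print(sense())
E
```

```text
pics
scene [[426.1, 0.0, 274.4], [0.0, 426.1, 217.8], [0.0, 0.0, 1.0]] 0.012495466041105886 [[-0.555, 0.832, 0.011], [0.539, 0.369, -0.757], [-0.634, -0.414, -0.653]] [0.255, -0.168, 1.434]
top [[401.0, 0.0, 290.3], [0.0, 401.0, 209.5], [0.0, 0.0, 1.0]] -0.09655217823188879 [[0.003, -1.0, -0.006], [-0.98, -0.001, -0.197], [0.197, 0.006, -0.98]] [0.019, 0.479, 1.154]
{'camera_matrix': array([[298.4757378 ,   0.        , 283.08263536],
       [  0.        , 298.4757378 , 209.52130146],
       [  0.        ,   0.        ,   1.        ]]), 'k1': -0.0554197439691375, 'mount': array([[ 5.93970495e-04, -9.63061947e-01, -2.69279286e-01,
         6.78577309e-02],
       [ 9.99999629e-01,  4.04170717e-04,  7.60284392e-04,
        -1.17493184e-03],
       [-6.23366165e-04, -2.69279638e-01,  9.63061830e-01,
        -1.79806532e-01],
       [ 0.00000000e+00,  0.00000000e+00,  0.00000000e+00,
         1.00000000e+00]])}
{'t': 0.1, 'q': array([ 9.46525401e-01,  5.28389420e-01,  1.43374502e+00,  2.74817096e-06,
        1.18140185e+00, -1.78504847e-01]), 'qd': array([-0.0007918 , -0.00071453, -0.00343023, -0.00087761,  0.0001908 ,
       -0.00094963]), 'tau': array([-4.09894328e-04, -4.43305600e+01, -1.78585374e+01, -1.44234709e-04,
        3.78856043e-03,  1.20527247e-05]), 'tcp_pos': array([0.26902868, 0.56336114, 0.19343085]), 'tool_rot': array([ 2.21042669e-01,  9.75263654e-01, -8.94081104e-04, -3.80855413e-04]), 'force': array([ 0.18049092, -0.20754489, -0.62563816]), 'ft_torque': array([0.00920469, 0.02401668, 0.0309186 ]), 'gripper_force': 0.0, 'finger_gap': 0.9995305905468017}
```

View pics/top0.png

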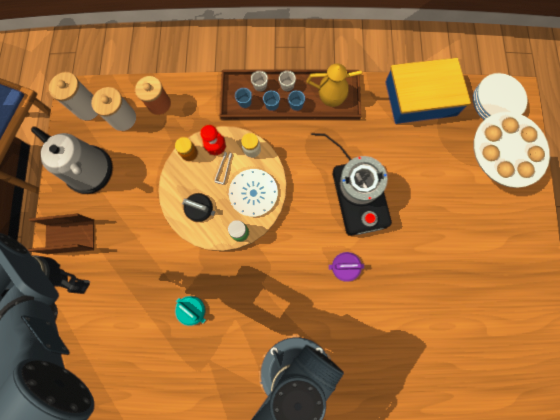

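View pics/scene0.png

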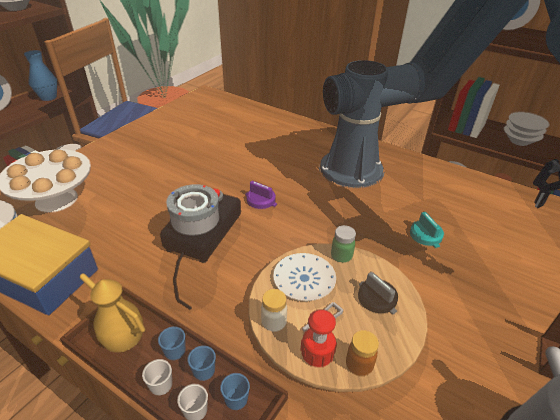

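Top view: the lid-shaped things are black (198,207) on the Susan, teal (191,311) and purple (347,267) on the table. The black one with the grey bar fits the description (black cap, light grey bar, on the tray). The collar is at about (363,179) and the button at (370,218). Next I measure them and make the confirming crop.

```bash
cat > h.py <<'E'
from station import *
import cv2,numpy as np
from scipy.spatial.transform import Rotation as Ro
def ray(name,px,pose=None):
    c=calibration(name);K=np.array(c["camera_matrix"]);k=c["k1"]
    d=cv2.undistortPoints(np.array([[px]],float),K,np.array([k,0,0,0,0.]))[0,0]
    v=np.array([d[0],d[1],1.])
    if name=="wrist":
        p,q=pose;M=np.array(c["mount"]);R=Ro.from_quat(q).as_matrix()
        return R@M[:3,3]+p,R@M[:3,:3]@v
    R=np.array(c["R"]);return -R.T@np.array(c["t"]),R.T@v
def on(name,px,z,pose=None):
    o,v=ray(name,px,pose);return o+v*(z-o[2])/v[2]
def proj(name,X,pose=None):
    c=calibration(name);R=np.array(c.get("R",np.eye(3)));
    if name=="wrist":
        p,q=pose;M=np.array(c["mount"]);Y=M[:3,:3].T@(Ro.from_quat(q).as_matrix().T@(np.array(X)-p)-M[:3,3])
    else: Y=R@np.array(X)+np.array(c["t"])
    s=Y[:2]/Y[2];s=s*(1+c["k1"]*(s@s));K=np.array(c["camera_matrix"]);return K[:2,:2]@s+K[:2,2]
def blobs(m,n=4,amin=4):
    N,L,S,C=cv2.connectedComponentsWithStats(m.astype(np.uint8),connectivity=8)
    i=sorted(range(1,N),key=lambda i:-S[i,4])[:n]
    return [(int(S[j,4]),C[j],L==j) for j in i if S[j,4]>=amin]
E
python3 - <<'E'
from h import *
im=cv2.imread("pics/top0.png");h=cv2.cvtColor(im,cv2.COLOR_BGR2HSV).astype(int)
def win(x0,y0,x1,y1):
    w=np.zeros(im.shape[:2],bool);w[y0:y1,x0:x1]=1;return w
W=win(178,187,218,227)
bar=(h[...,1]<70)&(h[...,2]>110)&W
for a,c,m in blobs(bar,2):
    ys,xs=np.nonzero(m);r=cv2.fitLine(np.stack([xs,ys],1).astype(np.float32),2,0,.01,.01).ravel()
    p=on("top",c,.084);q=on("top",c+10*r[:2],.084);print("bar",a,c,p,np.degrees(np.arctan2(*(q-p)[1::-1])))
red=((h[...,0]<8)|(h[...,0]>172))&(h[...,1]>150)&(h[...,2]>130)
for a,c,m in blobs(red&win(330,150,400,240),4,2): print("red",a,c,on("top",c,.08),on("top",c,.14))
col=(h[...,1]<60)&(h[...,2]>90)&win(335,150,395,210)
a,c,m=blobs(col,1)[0];(e)=cv2.minEnclosingCircle(cv2.findContours(m.astype(np.uint8),0,2)[0][0]);print("collar",a,c,e,on("top",e[0],.14))
cr=im[140:245,170:400];cv2.imwrite("pics/crop0.png",cv2.resize(cr,None,fx=3.4,fy=3.4,interpolation=2))
E
```

```text
bar 98 [193.64285714 203.98979592] [0.48794336 0.30302026 0.084     ] -109.58504613382688
red 87 [369.7816092  217.68965517] [ 0.44861024 -0.21217419  0.08      ] [ 0.43779417 -0.20044503  0.14      ]
red 4 [359.   157.25] [ 0.63307089 -0.18673551  0.08      ] [ 0.61259877 -0.176338    0.14      ]
red 4 [369.5 197.5] [ 0.50894287 -0.21356462  0.08      ] [ 0.49496853 -0.20176268  0.14      ]
collar 1448 [362.73964088 179.8211326 ] ((363.1161193847656, 180.02462768554688), 23.937881469726562) [ 0.54538154 -0.18564011  0.14      ]
```

View pics/crop0.png

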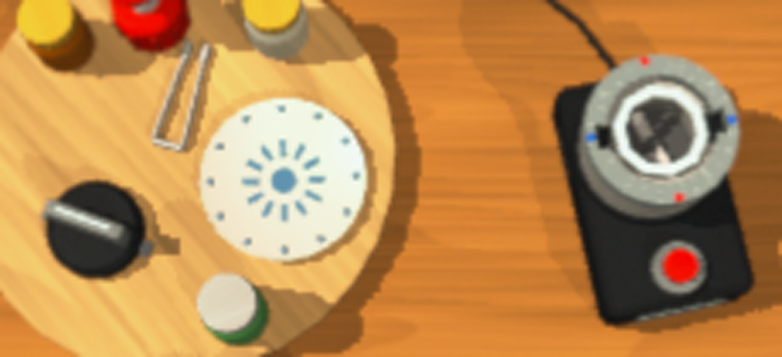

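The crop confirms the black lid with a grey bar and grey lugs at crop (96,228). The collar has red dots at (644,61) and (679,198), so the collar centre is about (0.554,-0.189) and its x axis lies at about 12°. I'm moving above the lid now.

>>> apply_moves(plan=[[-0.0385, -0.018, -0.006, 0, 0, 0, -1], [-0.0385, -0.018, -0.006, 0, 0, 0, -1], [-0.0385, -0.018, -0.006, 0, 0, 0, -1], [-0.0385, -0.018, -0.006, 0, 0, 0, -1], [-0.0385, -0.018, -0.006, 0, 0, 0, -1], [-0.0385, -0.018, -0.006, 0, 0, 0, -1], [-0.0385, -0.018, -0.006, 0, 0, 0, -1], [-0.0385, -0.018, -0.006, 0, 0, 0, -1]])

```text
t: 1.1
tcp_pos: [0.4857, 0.2999, 0.2421]
tool_rot: [0.221, 0.975, -0.0, -0.0]
force: [-0.5, 0.5, -0.6]
finger_gap: 0.998
gripper_force: 0.0
```

>>> apply_moves(plan=[[0, 0, 0, 0, 0, 0.183, -1], [0, 0, 0, 0, 0, 0.183, -1], [0, 0, 0, 0, 0, 0.183, -1], [0, 0, 0, 0, 0, 0.183, -1], [0, 0, 0, 0, 0, 0.183, -1], [0, 0, 0, 0, 0, 0.183, -1], [0, 0, 0, 0, 0, 0.183, -1], [0, 0, 0, 0, 0, 0.183, -1]])

```text
t: 2.1
tcp_pos: [0.4848, 0.301, 0.2418]
tool_rot: [0.818, 0.575, -0.001, -0.0]
force: [-0.1, 0.1, -0.0]
finger_gap: 1.002
gripper_force: 0.0
```

Run:
```python
from h import *
apply=None
s=sense();im=snapshot("wrist");cv2.imwrite("pics/w1.png",im[:,:,::-1])
np.savez("w1.npz",p=s["tcp_pos"],q=s["tool_rot"]);print(s["t"],s["tcp_pos"],s["tool_rot"],np.round(s["q"],2),s["force"])
R=Ro.from_quat(s["tool_rot"]).as_matrix();print("yaw y",np.degrees(np.arctan2(R[1,1],R[0,1])))
print(proj("wrist",[.485,.3,.086],(s["tcp_pos"],s["tool_rot"])))
```

```text
2.1 [0.4848374  0.30101175 0.24180535] [ 8.17993440e-01  5.75227223e-01 -5.95406727e-04 -1.40565079e-04] [ 0.36  0.4   1.51 -0.    1.23  0.7 ] [-0.14926482  0.08185642 -0.01084603]
yaw y -19.76891358146356
[283.35844735 187.799334  ]
```

View pics/w1.png

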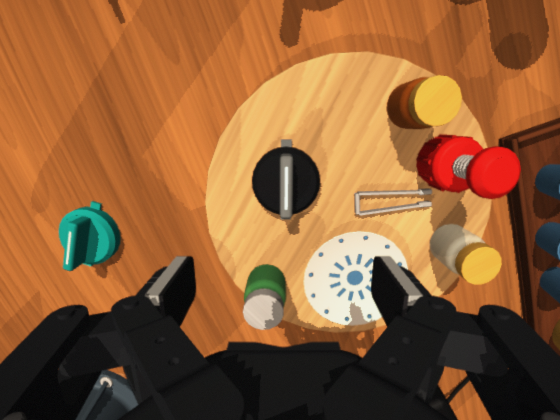

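The wrist picture shows the lid at (286,181), with the bar vertical (white line at x≈286, y 152–215). Lugs are at (287,143) and (288,222), and jar2 is at (265,290).

Run:
```python
from h import *
im=cv2.imread("pics/w1.png");h=cv2.cvtColor(im,cv2.COLOR_BGR2HSV).astype(int);d=np.load("w1.npz");P=(d["p"],d["q"])
w=np.zeros(im.shape[:2],bool);w[135:235,245:330]=1
a,c,m=blobs((h[...,2]>200)&(h[...,1]<40)&w,1)[0]
ys,xs=np.nonzero(m);(cx,cy),sz,an=cv2.minAreaRect(np.stack([xs,ys],1).astype(np.float32));print("line",a,c,(cx,cy),sz,an)
r=cv2.fitLine(np.stack([xs,ys],1).astype(np.float32),2,0,.01,.01).ravel();p=on("wrist",(cx,cy),.086,P);q=on("wrist",np.array([cx,cy])+20*r[:2],.086,P);print("bar",p,np.degrees(np.arctan2(*(q-p)[1::-1])))
a,c,m=blobs((h[...,2]<70)&w,1)[0];e=cv2.minEnclosingCircle(cv2.findContours(m.astype(np.uint8),0,2)[0][0]);print("cap",a,e,on("wrist",e[0],.045,P))
R=Ro.from_quat(d["q"]).as_matrix();print("shift to bar tool",R.T@(p-d["p"]))
```

```text
line 128 [285.9921875 187.8359375] (285.9999694824219, 187.99998474121094) (41.99999237060547, 1.999999761581421) 90.0
bar [0.48776699 0.29875931 0.086     ] 70.3478437289752
cap 2844 ((285.52630615234375, 180.5263214111328), 33.970314025878906) [0.48801438 0.30014276 0.045     ]
shift to bar tool [-0.00100226  0.00366132  0.15580293]
```

>>> apply_moves(plan=[[0, 0.0037, 0.03, 0, 0, 0, -1], [0, 0, 0.03, 0, 0, 0, -1], [0, 0, 0.03, 0, 0, 0, -1], [0, 0, 0.03, 0, 0, 0, -1], [0, 0, 0.03, 0, 0, 0, -1], [0, 0, 0.02, 0, 0, 0, -1], [0, 0, 0.014, 0, 0, 0, -1], [0, 0, 0, 0, 0, 0, -1]], force=60)

```text
t: 3.15
tcp_pos: [0.488, 0.2996, 0.0573]
tool_rot: [0.816, 0.578, -0.001, -0.0]
force: [0.2, 0.5, 0.3]
finger_gap: 0.998
gripper_force: 0.0
```

>>> apply_moves(plan=[[0, 0, 0, 0, 0, 0, 1], [0, 0, 0, 0, 0, 0, 1], [0, 0, 0, 0, 0, 0, 1], [0, 0, 0, 0, 0, 0, 1], [0, 0, 0, 0, 0, 0, 1], [0, 0, 0, 0, 0, 0, 1], [0, 0, 0, 0, 0, 0, 1], [0, 0, 0, 0, 0, 0, 1]], force=60)

```text
t: 4.15
tcp_pos: [0.4887, 0.3, 0.0583]
tool_rot: [0.816, 0.578, -0.0, -0.0]
force: [-0.1, -0.1, 0.6]
finger_gap: -0.001
gripper_force: 0.0
```

The gap is 0, so the fingers hold nothing. I'll look before doing more.

Run:
```python
from h import *
s=sense();im=snapshot("wrist");sc=snapshot("scene");t=snapshot("top")
c=cv2.resize(sc[220:380,290:470],(600,533),interpolation=2)[:,:,::-1]
cv2.imwrite("pics/s2.png",c);cv2.imwrite("pics/w2.png",im[:,:,::-1]);cv2.imwrite("pics/t2.png",t[:,:,::-1])
cv2.imwrite("pics/c2.png",np.hstack([cv2.resize(im[:,:,::-1],(400,300)),cv2.resize(c,(400,300))]))
print(s)
```

```text
{'t': 4.15, 'q': array([3.55664267e-01, 6.47821281e-01, 1.67596815e+00, 2.47010845e-06,
       8.17886547e-01, 6.94656461e-01]), 'qd': array([-0.00205617, -0.0008087 ,  0.00032475, -0.00017893, -0.00090444,
        0.00036175]), 'tau': array([-5.64747206e-04, -4.32590747e+01, -1.16174179e+01, -9.73636634e-05,
        1.08741453e-03, -1.30418334e-05]), 'tcp_pos': array([0.48871805, 0.29995096, 0.05826438]), 'tool_rot': array([ 8.16253147e-01,  5.77694381e-01, -4.00291755e-05, -1.15914043e-05]), 'force': array([-0.08767504, -0.1352622 ,  0.64570752]), 'ft_torque': array([-0.02250628,  0.00709122,  0.04594303]), 'gripper_force': 0.0, 'finger_gap': -0.001496738166199617}
```

View pics/c2.png

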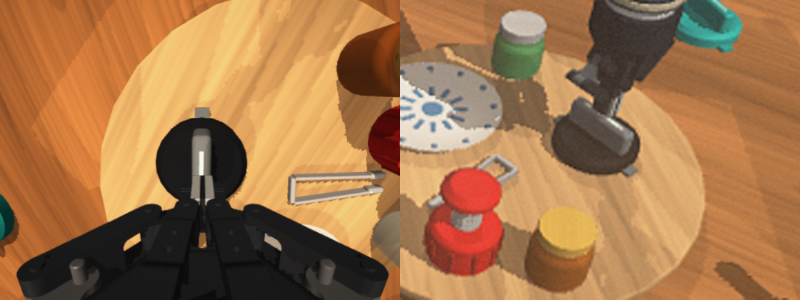

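Run:
```python
from h import *
s=sense();P=(s["tcp_pos"],s["tool_rot"]);T=s["tcp_pos"]
for n in ("wrist","scene","top"): print(n,proj(n,T,P),"barends",[proj(n,[.488+a*.037*np.cos(1.22),.300+a*.037*np.sin(1.22),.086],P).round() for a in(-1,1)])
w=cv2.imread("pics/w2.png")[150:350,200:370];t=cv2.imread("pics/t2.png")[175:240,170:230];sc=cv2.imread("pics/s2.png")
cv2.imwrite("pics/c3.png",np.hstack([cv2.resize(x,(400,500),interpolation=2) for x in (w,sc[50:,150:500])]))
```

```text
wrist [282.74114923 234.78747612] barends [array([281., 311.]), array([282., 187.])]
scene [378.36231199 289.79315793] barends [array([369., 271.]), array([393., 292.])]
top [196.73782307 205.53273102] barends [array([206., 208.]), array([183., 200.])]
```

View pics/c3.png

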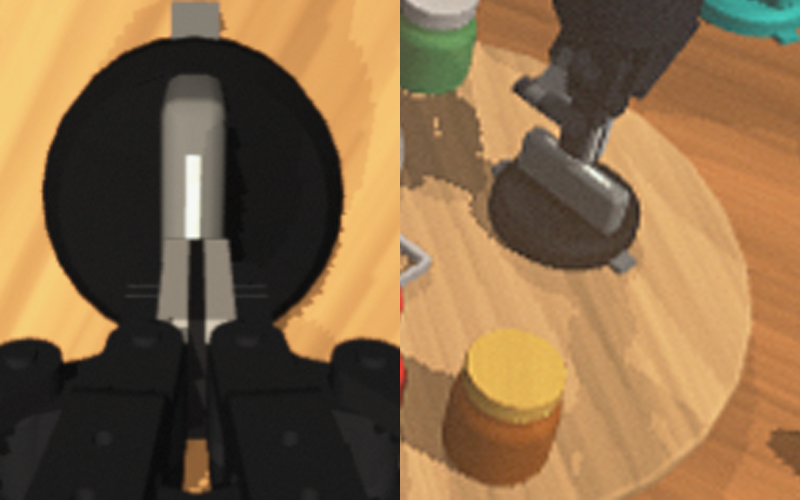

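The wrist crop (left) shows the closed fingers, with pads ending at crop row 238, in line with the bar; the lid itself has not moved. The scene crop agrees: no finger is visible outside the bar. I'll reopen, then close again in steps and watch the opening.

>>> apply_moves(plan=[[0, 0, 0, 0, 0, 0, -1], [0, 0, 0, 0, 0, 0, -1], [0, 0, 0, 0, 0, 0, -1], [0, 0, 0, 0, 0, 0, -1], [0, 0, 0, 0, 0, 0, -1]])

```text
t: 4.92
tcp_pos: [0.4887, 0.2999, 0.0583]
tool_rot: [0.816, 0.578, -0.0, 0.0]
force: [0.4, 0.6, 0.0]
finger_gap: 0.994
gripper_force: 0.0
```

>>> apply_moves(plan=[[0, 0, 0, 0, 0, 0, 0], [0, 0, 0, 0, 0, 0, 0.3], [0, 0, 0, 0, 0, 0, 0.5], [0, 0, 0, 0, 0, 0, 0.5]], force=30)

```text
t: 5.42
tcp_pos: [0.4888, 0.3, 0.0583]
tool_rot: [0.816, 0.578, 0.0, 0.0]
force: [-0.2, 0.1, -0.1]
finger_gap: 0.248
gripper_force: 0.0
```

Run:
```python
from h import *
s=sense();P=(s["tcp_pos"],s["tool_rot"]);print(s["tcp_pos"],s["force"],s["finger_gap"],s["gripper_force"])
w=snapshot("wrist")[:,:,::-1];sc=snapshot("scene")[:,:,::-1]
cv2.imwrite("pics/c4.png",np.hstack([cv2.resize(x,(400,400),interpolation=2) for x in (w[130:370,160:400],sc[230:320,330:420])]))
```

```text
[0.48876036 0.29996802 0.05832285] [-0.21782033  0.1284927  -0.11420347] 0.24767999320237705 0.0
```

View pics/c4.png

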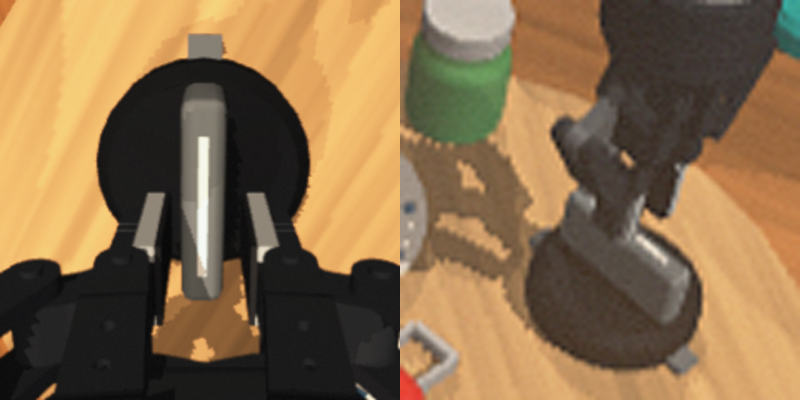

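The crop shows the 21 mm opening spread over 50 px, with the tips at row ~246 in the wrist view. In the scene view the tips are around (384,279), against (378,290) projected for the reported TCP. So the real fingertips end about 35 mm above the reported TCP, and the fingers closed above the bar. I'll open a little and go down gently, watching the force.

>>> apply_moves(plan=[[0, 0, 0, 0, 0, 0, -0.2], [0, 0, 0, 0, 0, 0, -0.2], [0, 0, 0.002, 0, 0, 0, -0.2], [0, 0, 0.002, 0, 0, 0, -0.2], [0, 0, 0.002, 0, 0, 0, -0.2], [0, 0, 0.002, 0, 0, 0, -0.2], [0, 0, 0.001, 0, 0, 0, -0.2]])

```text
t: 6.4
tcp_pos: [0.4887, 0.2999, 0.0491]
tool_rot: [0.816, 0.578, -0.0, -0.0]
force: [0.2, -0.6, 0.5]
finger_gap: 0.598
gripper_force: 0.0
```

At 0.049, below the cap top, there is no contact, which confirms the offset. I'll continue down.

>>> apply_moves(plan=[[0, 0, 0.003, 0, 0, 0, -0.2], [0, 0, 0.003, 0, 0, 0, -0.2], [0, 0, 0.003, 0, 0, 0, -0.2], [0, 0, 0.003, 0, 0, 0, -0.2], [0, 0, 0.003, 0, 0, 0, -0.2], [0, 0, 0.002, 0, 0, 0, -0.2]])

```text
t: 7.15
tcp_pos: [0.4887, 0.2999, 0.0321]
tool_rot: [0.816, 0.578, -0.0, -0.0]
force: [-0.0, 0.6, -0.9]
finger_gap: 0.598
gripper_force: 0.0
```

Run:
```python
from h import *
s=sense();print(s["tcp_pos"],s["force"],s["finger_gap"])
w=snapshot("wrist")[:,:,::-1];sc=snapshot("scene")[:,:,::-1]
cv2.imwrite("pics/w5.png",w)
cv2.imwrite("pics/c5.png",np.hstack([cv2.resize(x,(400,400),interpolation=2) for x in (w[130:370,160:400],sc[230:320,330:420])]))
```

```text
[0.48865448 0.29991689 0.03206502] [-0.01145473  0.55360217 -0.92144165] 0.5976853869303521
```

View pics/c5.png

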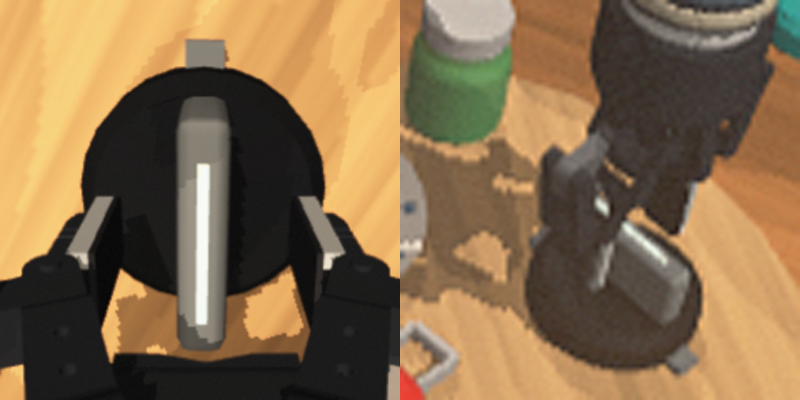

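The near finger is now in front of the bar, its tip at scene ≈(375,294), so the tip height is about 0.06 m. I'll raise 3 mm and close gently.

>>> apply_moves(plan=[[0, 0, -0.003, 0, 0, 0, 0.2], [0, 0, 0, 0, 0, 0, 0.4], [0, 0, 0, 0, 0, 0, 0.6], [0, 0, 0, 0, 0, 0, 1], [0, 0, 0, 0, 0, 0, 1], [0, 0, 0, 0, 0, 0, 1]], force=60)

```text
t: 8.0
tcp_pos: [0.4887, 0.3, 0.0357]
tool_rot: [0.816, 0.578, 0.0, -0.0]
force: [-1.3, -0.3, 5.2]
finger_gap: 0.155
gripper_force: 61.0
```

>>> apply_moves(plan=[[0, 0, -0.003, 0, 0, 0, 1], [0, 0, -0.007, 0, 0, 0, 1], [0, 0, -0.02, 0, 0, 0, 1], [0, 0, -0.025, 0, 0, 0, 1], [0, 0, -0.03, 0, 0, 0, 1], [0, 0, -0.03, 0, 0, 0, 1], [0, 0, -0.025, 0, 0, 0, 1], [0, 0, -0.01, 0, 0, 0, 1]])

```text
t: 9.0
tcp_pos: [0.4895, 0.3002, 0.1869]
tool_rot: [0.816, 0.578, 0.001, 0.0]
force: [0.0, 0.7, -1.6]
finger_gap: 0.156
gripper_force: 60.3
```

Run:
```python
from h import *
s=sense();w=snapshot("wrist")[:,:,::-1].copy();cv2.imwrite("pics/w6.png",w);np.savez("w6.npz",p=s["tcp_pos"],q=s["tool_rot"])
print(s["tcp_pos"],s["tool_rot"],s["force"],s["finger_gap"],s["gripper_force"])
P=(s["tcp_pos"],s["tool_rot"]);R=Ro.from_quat(P[1]).as_matrix();
h=cv2.cvtColor(w,cv2.COLOR_BGR2HSV).astype(int);m=(h[...,2]<45);m[:100]=0;m[:, :190]=0;m[:,380:]=0;m[235:]=0
# cap circle: fit from left/right edge points of dark blob
a,c,b=blobs(m,1)[0];ys,xs=np.nonzero(b);print("cap rows",ys.min(),"cols",xs.min(),xs.max())
for off in (0,.003,.006,.012):
  L=P[0]+R@[0,0,off]  # lid underside centre guess
  print(off,[proj("wrist",L+R@[x,y,-z],P).round(1).tolist() for x,y,z in((.044,0,.022),(0,.044,.022),(0,-.044,.022),(.053,0,.005),(.037,0,.056))])
x=R.T@(np.array([.5538,-.189,0])-P[0]);print("to collar in tool axes",x)
```

```text
[0.48947806 0.300203   0.18689515] [8.16246349e-01 5.77702291e-01 1.34719105e-03 3.82133542e-04] [ 0.04494663  0.68391102 -1.62151688] 0.15608158755967003 60.31078219413757
cap rows 170 cols 213 353
0 [[282.7, 171.2], [359.6, 248.2], [205.8, 248.1], [282.8, 151.5], [282.7, 199.1]]
0.003 [[282.7, 170.4], [358.4, 246.1], [207.1, 246.1], [282.8, 151.1], [282.7, 197.5]]
0.006 [[282.7, 169.7], [357.1, 244.2], [208.3, 244.1], [282.8, 150.7], [282.7, 196.0]]
0.012 [[282.8, 168.2], [354.8, 240.5], [210.7, 240.4], [282.8, 149.9], [282.7, 193.1]]
to collar in tool axes [-0.4403057   0.22292381  0.18660798]
```

The lid is held, with its underside ≈ TCP − 5 mm. I'll carry it past the collar so the wrist camera can see the mouth unobstructed, and turn the bar towards the slots.

>>> apply_moves(plan=[[-0.02, 0.01, 0, 0, 0, 0, 1], [-0.044, 0.0224, 0, 0, 0, 0, 1], [-0.044, 0.0224, 0, 0, 0, 0, 1], [-0.044, 0.0224, 0, 0, 0, 0, 1], [-0.044, 0.0224, 0, 0, 0, 0, 1], [-0.044, 0.0224, 0, 0, 0, 0, 1], [-0.044, 0.0224, 0, 0, 0, 0, 1], [-0.044, 0.0224, 0, 0, 0, 0, 1]])

```text
t: 10.05
tcp_pos: [0.5363, -0.0663, 0.1841]
tool_rot: [0.816, 0.578, -0.001, -0.001]
force: [-0.2, -0.3, -0.6]
finger_gap: 0.156
gripper_force: 60.3
```

>>> apply_moves(plan=[[-0.044, 0.0224, 0, 0, 0, 0, 1], [-0.044, 0.0224, 0, 0, 0, 0, 1], [-0.044, 0.0224, 0, 0, 0, 0, 1], [-0.044, 0.0224, 0, 0, 0, 0, 1], [-0.024, 0.0124, 0, 0, 0, -0.16, 1], [0, 0, 0, 0, 0, -0.16, 1], [0, 0, 0, 0, 0, -0.165, 1], [0, 0, 0, 0, 0, 0, 1]])

```text
t: 11.05
tcp_pos: [0.5659, -0.2871, 0.1838]
tool_rot: [0.654, 0.756, -0.0, -0.001]
force: [-1.1, 0.4, -0.8]
finger_gap: 0.154
gripper_force: 60.3
```

Run:
```python
from h import *
s=sense();w=snapshot("wrist")[:,:,::-1].copy();cv2.imwrite("pics/w7.png",w);np.savez("w7.npz",p=s["tcp_pos"],q=s["tool_rot"])
P=(s["tcp_pos"],s["tool_rot"]);R=Ro.from_quat(P[1]).as_matrix();print(s["t"],P,"bar",np.degrees(np.arctan2(R[1,0],R[0,0])),np.round(s["q"],2),s["gripper_force"])
h=cv2.cvtColor(w,cv2.COLOR_BGR2HSV).astype(int)
red=((h[...,0]<8)|(h[...,0]>172))&(h[...,1]>150)&(h[...,2]>120)
for a,c,m in blobs(red,5,3): print("red",a,c,on("wrist",c,.14,P))
bl=(h[...,0]>100)&(h[...,0]<125)&(h[...,1]>130)&(h[...,2]>80)
for a,c,m in blobs(bl,5,3): print("blue",a,c,on("wrist",c,.14,P))
print("pred collar",proj("wrist",[.5538,-.189,.14],P))
```

```text
11.05 (array([ 0.56586297, -0.28706107,  0.18377534]), array([ 6.54486302e-01,  7.56072587e-01, -1.13545867e-04, -1.38213072e-03])) bar 98.23837413424043 [-0.65  0.55  1.42 -0.    1.18 -0.79] 60.308758020401
red 907 [162.99669239 101.31532525] [ 0.46789831 -0.21509696  0.14      ]
red 86 [369.1744186   79.56976744] [ 0.61112343 -0.17981902  0.14      ]
red 84 [199.57142857  90.4047619 ] [ 0.4936093  -0.20424346  0.14      ]
blue 2658 [504.06884876 249.53047404] [ 0.75264088 -0.29014524  0.14      ]
pred collar [286.6917155  80.2221696]
```

View pics/w7.png

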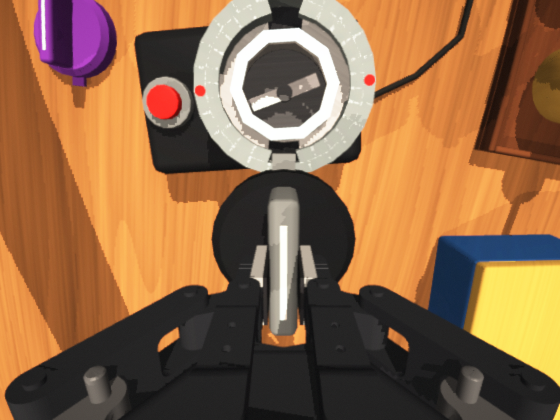

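The wrist picture shows the red dots at (369,80) and (200,90), the slots at (285,155) and (286,10) in line with the bar at column 284, and the button at (163,101). From this view the collar is at (0.5524,-0.192) and its x axis at 11.7°, 3 mm from the top-view value. I'll use about (0.5525,-0.1912), which means +0.097 along tool x.

>>> apply_moves(plan=[[0.02, 0, 0, 0, 0, 0, 1], [0.03, 0, 0, 0, 0, 0, 1], [0.03, 0, 0, 0, 0, 0, 1], [0.017, 0, 0, 0, 0, 0, 1], [0, 0, 0.012, 0, 0, 0, 1], [0, 0, 0.012, 0, 0, 0, 1], [0, 0, 0.008, 0, 0, 0, 1], [0, 0, 0, 0, 0, 0, 1]])

```text
t: 12.1
tcp_pos: [0.5519, -0.1919, 0.1519]
tool_rot: [0.654, 0.756, -0.0, -0.001]
force: [0.1, -0.6, -1.7]
finger_gap: 0.152
gripper_force: 60.3
```

>>> apply_moves(plan=[[0, 0, 0.003, 0, 0, 0, 1], [0, 0, 0.003, 0, 0, 0, 1], [0, 0, 0.002, 0, 0, 0, 1], [0, 0, 0, 0, 0, 0, 1]])

```text
t: 12.6
tcp_pos: [0.5525, -0.1913, 0.1452]
tool_rot: [0.654, 0.757, -0.0, -0.0]
force: [-0.3, 0.3, -1.4]
finger_gap: 0.153
gripper_force: 60.3
```

>>> apply_moves(plan=[[0, 0, 0.0015, 0, 0, 0, 1], [0, 0, 0.0015, 0, 0, 0, 1], [0, 0, 0, 0, 0, 0, 1]])

```text
t: 12.98
tcp_pos: [0.5525, -0.1913, 0.1422]
tool_rot: [0.654, 0.757, -0.0, -0.0]
force: [-0.6, -0.0, -1.7]
finger_gap: 0.16
gripper_force: 60.3
```

>>> apply_moves(plan=[[0, 0, 0.0015, 0, 0, 0, 1], [0, 0, 0.0015, 0, 0, 0, 1], [0, 0, 0, 0, 0, 0, 1]])

```text
t: 13.35
tcp_pos: [0.5527, -0.1915, 0.1396]
tool_rot: [0.654, 0.757, 0.0, 0.0]
force: [-0.0, 0.3, 1.9]
finger_gap: 0.154
gripper_force: 60.7
```

It is in the slots and resting on the sprung ring. I'll press it deeper.

>>> apply_moves(plan=[[0, 0, 0.002, 0, 0, 0, 1], [0, 0, 0.002, 0, 0, 0, 1], [0, 0, 0.002, 0, 0, 0, 1], [0, 0, 0.002, 0, 0, 0, 1], [0, 0, 0.001, 0, 0, 0, 1], [0, 0, 0, 0, 0, 0, 1]])

```text
t: 14.1
tcp_pos: [0.5528, -0.1915, 0.131]
tool_rot: [0.654, 0.757, 0.0, 0.0]
force: [-1.5, 1.4, 6.4]
finger_gap: 0.157
gripper_force: 61.4
```

>>> apply_moves(plan=[[0, 0, 0.001, 0, 0, 0, 1], [0, 0, 0, 0, 0, 0.04, 1], [0, 0, 0, 0, 0, 0.06, 1], [0, 0, 0, 0, 0, 0.06, 1], [0, 0, 0, 0, 0, 0.06, 1]])

```text
t: 14.72
tcp_pos: [0.5537, -0.1922, 0.1306]
tool_rot: [0.733, 0.68, 0.0, 0.002]
force: [-0.2, -0.4, 8.2]
finger_gap: 0.154
gripper_force: 61.5
```

Run:
```python
from h import *
s=sense();print(s["force"],s["ft_torque"],s["tcp_pos"],s["tool_rot"])
```

```text
[-0.18717899 -0.36179757  8.19927467] [0.02185018 0.14984532 0.18417445] [ 0.55373556 -0.19222947  0.13055262] [7.33160768e-01 6.80053176e-01 3.05734905e-04 1.69462119e-03]
```

>>> apply_moves(plan=[[0, 0, 0, 0, 0, 0.1, 1], [0, 0, 0, 0, 0, 0.1, 1], [0, 0, 0, 0, 0, 0.1, 1], [0, 0, 0, 0, 0, 0.1, 1], [0, 0, 0, 0, 0, 0.1, 1], [0, 0, 0, 0, 0, 0.1, 1], [0, 0, 0, 0, 0, 0.1, 1], [0, 0, 0, 0, 0, 0.1, 1]])

```text
t: 15.72
tcp_pos: [0.554, -0.1924, 0.1306]
tool_rot: [0.94, 0.34, 0.001, 0.002]
force: [-0.9, -0.4, 8.1]
finger_gap: 0.153
gripper_force: 61.4
```

>>> apply_moves(plan=[[0, 0, 0, 0, 0, 0.1, 1], [0, 0, 0, 0, 0, 0.1, 1], [0, 0, 0, 0, 0, 0.1, 1], [0, 0, 0, 0, 0, 0.1, 1], [0, 0, 0, 0, 0, 0.06, 1], [0, 0, 0, 0, 0, 0, 1]])

```text
t: 16.48
tcp_pos: [0.5541, -0.1925, 0.1306]
tool_rot: [0.993, 0.118, 0.002, 0.001]
force: [-0.7, -0.4, 8.3]
finger_gap: 0.156
gripper_force: 61.5
```

Run:
```python
from h import *
s=sense();print(s["force"],s["ft_torque"],s["tcp_pos"],s["finger_gap"]);R=Ro.from_quat(s["tool_rot"]).as_matrix();print("bar",np.degrees(np.arctan2(R[1,0],R[0,0])))
```

```text
[-0.73422858 -0.3963041   8.26979136] [0.08697221 0.099931   0.04218006] [ 0.5540509  -0.19246528  0.13064076] 0.15553741753395153
bar 13.562185882131454
```

>>> apply_moves(plan=[[0, 0, 0, 0, 0, 0.03, 1], [0, 0, 0, 0, 0, 0, 1], [0, 0, -0.002, 0, 0, 0, 1], [0, 0, -0.002, 0, 0, 0, 1], [0, 0, -0.0015, 0, 0, 0, 1], [0, 0, 0, 0, 0, 0, 1]])

```text
t: 17.23
tcp_pos: [0.5539, -0.1924, 0.1355]
tool_rot: [0.995, 0.103, 0.001, 0.001]
force: [1.7, -0.7, 4.6]
finger_gap: 0.158
gripper_force: 61.1
```

>>> apply_moves(plan=[[0, 0, -0.001, 0, 0, 0, 1], [0, 0, -0.001, 0, 0, 0, 1], [0, 0, 0, 0, 0, 0, 1]])

```text
t: 17.6
tcp_pos: [0.5531, -0.1918, 0.137]
tool_rot: [0.995, 0.103, 0.001, 0.0]
force: [2.7, -2.6, 2.7]
finger_gap: 0.157
gripper_force: 60.9
```

>>> apply_moves(plan=[[0, 0, -0.001, 0, 0, 0, 1], [0, 0, 0, 0, 0, 0, 1]])

```text
t: 17.85
tcp_pos: [0.5525, -0.1913, 0.1377]
tool_rot: [0.995, 0.103, -0.0, -0.0]
force: [2.1, -0.9, 4.3]
finger_gap: 0.155
gripper_force: 60.9
```

Run:
```python
from h import *
s=sense();print(s["force"],s["ft_torque"],s["tcp_pos"],s["finger_gap"]);R=Ro.from_quat(s["tool_rot"]).as_matrix();print("bar",np.degrees(np.arctan2(R[1,0],R[0,0])))
```

```text
[ 2.11099119 -0.92930392  4.3054928 ] [-0.33232581 -0.39969508  0.01995004] [ 0.55247346 -0.19133521  0.13765094] 0.15519043932332538
bar 11.84791961566103
```

>>> apply_moves(plan=[[0, 0, 0, 0, 0, 0, 0.4], [0, 0, 0, 0, 0, 0, 0], [0, 0, 0, 0, 0, 0, -0.5], [0, 0, 0, 0, 0, 0, -0.5], [0, 0, -0.02, 0, 0, 0, -0.5], [0, 0, -0.04, 0, 0, 0, -0.5], [0, 0, -0.05, 0, 0, 0, -0.5], [0, 0, 0, 0, 0, 0, -0.5]])

```text
t: 18.85
tcp_pos: [0.5552, -0.1928, 0.2525]
tool_rot: [0.995, 0.103, 0.004, 0.003]
force: [0.3, -0.8, -0.5]
finger_gap: 0.75
gripper_force: 0.0
```

Run:
```python
from h import *
s=sense();w=snapshot("wrist")[:,:,::-1].copy();np.savez("w8.npz",p=s["tcp_pos"],q=s["tool_rot"])
P=(s["tcp_pos"],s["tool_rot"]);print(P,s["force"])
h=cv2.cvtColor(w,cv2.COLOR_BGR2HSV).astype(int)
red=((h[...,0]<8)|(h[...,0]>172))&(h[...,1]>150)&(h[...,2]>120)
for a,c,m in blobs(red,5,3): print("red",a,c,on("wrist",c,.14,P),on("wrist",c,.076,P))
wh=(h[...,2]>200)&(h[...,1]<40)
for a,c,m in blobs(wh,3,20):
    ys,xs=np.nonzero(m);r=cv2.fitLine(np.stack([xs,ys],1).astype(np.float32),2,0,.01,.01).ravel();p=on("wrist",c,.188,P);q=on("wrist",c+20*r[:2],.188,P);print("line",a,c,p,np.degrees(np.arctan2(*(q-p)[1::-1])))
sc=snapshot("scene")[:,:,::-1]
cv2.imwrite("pics/c8.png",np.hstack([cv2.resize(w,(480,360)),cv2.resize(sc[140:260,150:255],(315,360),interpolation=2)]))
```

```text
(array([ 0.55523388, -0.19284108,  0.25245646]), array([0.99463744, 0.10330271, 0.00404641, 0.00292329])) [ 0.31979191 -0.76452249 -0.51358378]
red 418 [279.94976077 271.77990431] [ 0.47413476 -0.20829396  0.14      ] [ 0.44225834 -0.21467495  0.076     ]
red 42 [279.92857143 138.80952381] [ 0.61097003 -0.1798485   0.14      ] [ 0.60900658 -0.18001115  0.076     ]
red 36 [279.91666667 254.63888889] [ 0.49375308 -0.20418704  0.14      ] [ 0.46616534 -0.20967024  0.076     ]
line 7742 [ 43.28351847 146.75497288] [0.56773777 0.01225119 0.188     ] -155.7521212037961
line 1253 [316.45490822 162.3886672 ] [ 0.60017006 -0.21275295  0.188     ] -121.62028891144162
line 1049 [242.74070543 231.82554814] [ 0.52881136 -0.16415999  0.188     ] -125.25711457485826
```

View pics/c8.png

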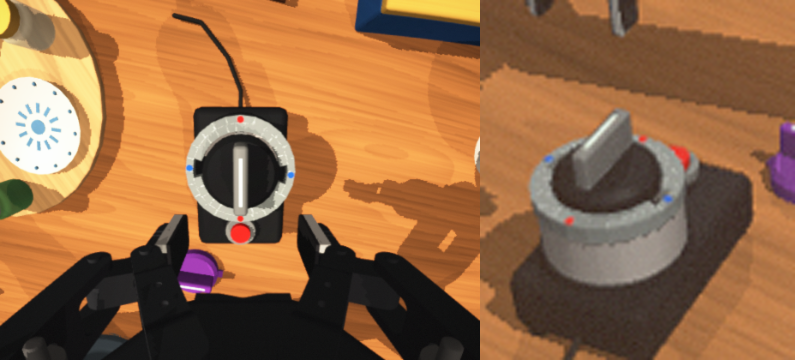

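The last picture shows the lid level and sunk in the collar. The bar at panel (240,180) lies on the line of the red dots (240,119) and (240,218), so it is locked. Next is the button: about 0.115 back along tool x, fingers shut, a little off-centre to the front so the gripper body clears the collar.

>>> apply_moves(plan=[[-0.03, 0, 0, 0, 0, 0, 0], [-0.04, 0, 0, 0, 0, 0, 0.5], [-0.03, 0, 0, 0, 0, 0, 1], [-0.015, 0, 0, 0, 0, 0, 1], [0, 0, 0.03, 0, 0, 0, 1], [0, 0, 0.04, 0, 0, 0, 1], [0, 0, 0.03, 0, 0, 0, 1], [0, 0, 0, 0, 0, 0, 1]])

```text
t: 19.95
tcp_pos: [0.4384, -0.2135, 0.1452]
tool_rot: [0.995, 0.103, -0.002, -0.003]
force: [-0.1, 0.2, 0.5]
finger_gap: -0.001
gripper_force: 0.0
```

Run:
```python
from h import *
s=sense();w=snapshot("wrist")[:,:,::-1].copy();cv2.imwrite("pics/w9.png",w)
P=(s["tcp_pos"],s["tool_rot"]);print(P,s["force"],s["finger_gap"])
h=cv2.cvtColor(w,cv2.COLOR_BGR2HSV).astype(int)
red=((h[...,0]<8)|(h[...,0]>172))&(h[...,1]>150)&(h[...,2]>120)
for a,c,m in blobs(red,3,10): ys,xs=np.nonzero(m);print("red",a,c,xs.min(),xs.max(),ys.min(),ys.max(),on("wrist",c,.08,P),on("wrist",c,.14,P))
R=Ro.from_quat(P[1]).as_matrix();print("to button",R.T@(np.array([.4467,-.2141,.08])-P[0]),proj("wrist",[.4467,-.2141,.078],P))
```

```text
(array([ 0.43835051, -0.21349931,  0.14524717]), array([ 0.99465445,  0.1031985 , -0.00243318, -0.00258194])) [-0.09730247  0.2214259   0.50085577] -0.0005846351664552063
red 1011 [284.9851632  200.54698318] 268 302 183 218 [ 0.44560839 -0.21431371  0.08      ] [ 0.46031319 -0.21117374  0.14      ]
red 101 [285.15841584 145.98019802] 280 290 141 151 [ 0.48997259 -0.2050468   0.08      ] [ 0.49380187 -0.20417853  0.14      ]
to button [0.00832927 0.00266978 0.06519788] [285.0049667  198.70619861]
```

>>> apply_moves(plan=[[0, 0.002, 0.02, 0, 0, 0, 1], [0, 0, 0.02, 0, 0, 0, 1], [0, 0, 0.015, 0, 0, 0, 1], [0, 0, 0, 0, 0, 0, 1]])

```text
t: 20.5
tcp_pos: [0.4409, -0.2172, 0.0932]
tool_rot: [0.995, 0.103, 0.0, 0.0]
force: [0.3, 0.1, 1.7]
finger_gap: 0.002
gripper_force: 0.0
```

>>> apply_moves(plan=[[0, 0, 0.004, 0, 0, 0, 1], [0, 0, 0.004, 0, 0, 0, 1], [0, 0, 0.003, 0, 0, 0, 1], [0, 0, 0, 0, 0, 0, 1]])

```text
t: 21.0
tcp_pos: [0.4403, -0.2169, 0.0817]
tool_rot: [0.995, 0.103, -0.0, -0.0]
force: [-0.4, -0.8, 0.6]
finger_gap: 0.001
gripper_force: 0.0
```

>>> apply_moves(plan=[[0, 0, 0.003, 0, 0, 0, 1], [0, 0, 0.002, 0, 0, 0, 1], [0, 0, 0, 0, 0, 0, 1]])

```text
t: 21.38
tcp_pos: [0.4403, -0.2169, 0.0766]
tool_rot: [0.995, 0.103, -0.0, -0.0]
force: [-0.4, 0.2, -0.4]
finger_gap: -0.0
gripper_force: 0.0
```

>>> apply_moves(plan=[[0, 0, 0.003, 0, 0, 0, 1], [0, 0, 0.003, 0, 0, 0, 1], [0, 0, 0, 0, 0, 0, 1]])

```text
t: 21.75
tcp_pos: [0.4402, -0.2168, 0.0705]
tool_rot: [0.995, 0.103, -0.0, -0.0]
force: [0.6, 0.3, -0.0]
finger_gap: -0.0
gripper_force: 0.0
```

>>> apply_moves(plan=[[0, 0, 0.003, 0, 0, 0, 1], [0, 0, 0.002, 0, 0, 0, 1], [0, 0, 0, 0, 0, 0, 1]])

```text
t: 22.12
tcp_pos: [0.4403, -0.2169, 0.0656]
tool_rot: [0.995, 0.103, -0.0, -0.0]
force: [-0.5, -0.2, -0.6]
finger_gap: -0.004
gripper_force: 0.0
```

>>> apply_moves(plan=[[0, 0, 0.003, 0, 0, 0, 1], [0, 0, 0.002, 0, 0, 0, 1], [0, 0, 0, 0, 0, 0, 1]])

```text
t: 22.5
tcp_pos: [0.4403, -0.2169, 0.0606]
tool_rot: [0.995, 0.103, -0.0, -0.0]
force: [-0.5, -0.1, 0.2]
finger_gap: 0.003
gripper_force: 0.0
```

>>> apply_moves(plan=[[0, 0, 0.002, 0, 0, 0, 1], [0, 0, 0.002, 0, 0, 0, 1], [0, 0, 0, 0, 0, 0, 1]])

```text
t: 22.88
tcp_pos: [0.4403, -0.2169, 0.0566]
tool_rot: [0.995, 0.103, -0.0, -0.0]
force: [0.2, -0.3, 0.5]
finger_gap: -0.005
gripper_force: 0.0
```

>>> apply_moves(plan=[[0, 0, 0.002, 0, 0, 0, 1], [0, 0, 0.002, 0, 0, 0, 1], [0, 0, 0, 0, 0, 0, 1]])

```text
t: 23.25
tcp_pos: [0.4405, -0.217, 0.0528]
tool_rot: [0.995, 0.103, -0.0, 0.0]
force: [-0.8, -0.0, 1.1]
finger_gap: 0.001
gripper_force: 0.7
```

>>> apply_moves(plan=[[0, 0, 0.002, 0, 0, 0, 1], [0, 0, 0.002, 0, 0, 0, 1], [0, 0, 0, 0, 0, 0, 1]])

```text
t: 23.62
tcp_pos: [0.4405, -0.217, 0.0489]
tool_rot: [0.995, 0.103, 0.0, 0.0]
force: [-1.1, 0.2, 4.4]
finger_gap: -0.002
gripper_force: 1.9
```

>>> apply_moves(plan=[[0, 0, 0.002, 0, 0, 0, 1], [0, 0, 0.002, 0, 0, 0, 1], [0, 0, 0, 0, 0, 0, 1], [0, 0, 0, 0, 0, 0, 1]])

```text
t: 24.12
tcp_pos: [0.4405, -0.2171, 0.0468]
tool_rot: [0.995, 0.103, 0.0, 0.001]
force: [-3.1, 1.6, 21.1]
finger_gap: -0.001
gripper_force: 10.4
```

The button has bottomed out. I'll let go and withdraw.

>>> apply_moves(plan=[[0, 0, -0.004, 0, 0, 0, 1], [0, 0, -0.006, 0, 0, 0, 1], [0, 0, -0.02, 0, 0, 0, 1], [-0.01, 0, -0.04, 0, 0, 0, 1], [-0.01, 0, -0.05, 0, 0, 0, 1], [0, 0, -0.04, 0, 0, 0, 1], [0, 0, -0.01, 0, 0, 0, 1], [0, 0, 0, 0, 0, 0, 1]])

```text
t: 25.12
tcp_pos: [0.4208, -0.221, 0.2146]
tool_rot: [0.995, 0.103, 0.0, 0.0]
force: [0.4, 0.9, 0.8]
finger_gap: 0.003
gripper_force: 0.0
```

Run:
```python
from h import *
s=sense();w=snapshot("wrist")[:,:,::-1].copy();cv2.imwrite("pics/w10.png",w);P=(s["tcp_pos"],s["tool_rot"]);print(s["t"],P,s["force"])
h=cv2.cvtColor(w,cv2.COLOR_BGR2HSV).astype(int)
red=((h[...,0]<8)|(h[...,0]>172))&(h[...,1]>150)&(h[...,2]>120)
for a,c,m in blobs(red,4,10): print("red",a,c,on("wrist",c,.08,P),on("wrist",c,.14,P))
wh=(h[...,2]>190)&(h[...,1]<60);wh[:, :265]=0;wh[:,305:]=0;wh[200:]=0
for a,c,m in blobs(wh,3,20):
    ys,xs=np.nonzero(m);r=cv2.fitLine(np.stack([xs,ys],1).astype(np.float32),2,0,.01,.01).ravel();p=on("wrist",c,.188,P);q=on("wrist",c+20*r[:2],.188,P);print("line",a,c,p,np.degrees(np.arctan2(*(q-p)[1::-1])),xs.min(),xs.max(),ys.min(),ys.max())
```

```text
25.125 (array([ 0.4207652 , -0.22097533,  0.21459805]), array([9.94656736e-01, 1.03237454e-01, 5.28338226e-05, 4.39116308e-05])) [0.39119455 0.85474719 0.7714997 ]
red 644 [280.66770186 167.29813665] [ 0.4461037 -0.2141195  0.08     ] [ 0.45391203 -0.21297645  0.14      ]
red 57 [280.07017544 117.47368421] [ 0.49544817 -0.20321767  0.08      ] [ 0.49384005 -0.20415503  0.14      ]
line 970 [277.98041237  36.96391753] [ 0.54040373 -0.19360052  0.188     ] 11.473879498805433 272 284 0 75
line 809 [284.54758962 109.55747837] [ 0.49810891 -0.20676967  0.188     ] -78.42740419870819 265 304 97 122
line 144 [275.63194444 180.95138889] [ 0.45007894 -0.21056327  0.188     ] -102.33950212493455 265 293 164 186
```

The bar is at 11.5° against the collar's 11.8°, and the button is up and clear. Handing in.

```bash
python3 -c "
from station import *
print(sign_off())"
```

```text
the job is handed in; nothing more can be done
None
```

I locked the lid on the grinder, with the bar about 0.3° from the collar's line, then pressed the pulse button to its stop (about 6 mm) and let it go. The job was handed in at about 25 s. The lock was judged from the forces and pictures, and no verdict came back at hand-in.

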